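# Mount a rail housing and hold its cover pressed shut

## Task

Set the open lower half of the relay housing level astride the raised mounting rail, anywhere in the free space between the terminal blocks, and let go of it. Then fit its matching full-width cover (the one with the display window, not the narrow spare) onto the two dowels, press it down against the spring contacts until the seam is shut, and finish still holding it pressed shut so that I can put the screws in. Leave everything else on the bench where it is.

Things in the scene. Friction and masses are not known exactly. Their poses are not given: they have to be found in the camera images.
- rail: Mounting rail: plain steel top-hat rail 35 mm wide, 300 mm long, fixed on two brackets; origin on the bench under its middle. y runs along the rail, x across it, z up; it may be turned a little. Its top face is 50 mm above the bench. Grey stepped terminal blocks (up to 44 mm above its top face) fill both ends.
- rail_gap (a point): Middle of the free space on the rail, on the rail's top face (50 mm above the bench); axes as the rail's. The free space reaches 95 mm each way along the rail (y) from here.
- base_mid (a point): Centre of the housing's lower half: open grey plastic box with two dowels, 90 mm long (x), 54 mm wide (y), at first loose and upright on the bench, 0.17 kg. Body from 15 mm below this point to 15 mm above (the flat seam). Gripped by its flat long sides (y = +27, -27 mm). Seated on the rail this point is 15 mm above the rail's top face, the 90 mm length (x) lying ACROSS the rail, either way round.
- base_saddle (a point): Middle of the lower half's underside (15 mm below its centre), which rests on the rail's top face. Beside it two legs hang 7 mm lower and run along y, leaving a channel 39 mm wide (45 mm at its mouth) in the middle of x for the 35 mm rail. The rail runs on under both gripped sides, so fingertips holding the seated body must stay above its underside.
- base_seam (a point): Middle of the lower half's seam (15 mm above its centre), axes as the lower half's. From the seam stand two steel dowels, 6.5 mm thick, 13.5 mm tall with tapered tips, at (x, y) = (+34, +14) and (-34, -5) mm, and in the middle a row of brass spring contacts, 7 mm tall.
- cover_mid (a point): Centre of the matching cover: grey plastic, 90 mm long (x), 54 mm wide (y), 28 mm tall (14 below to 14 above this point), loose on the bench, open side down, 0.09 kg. Gripped by its flat sides at y = +27, -27 mm. The middle 45 mm of x is 28 mm tall, with a display window (towards +x) and four small buttons (towards -x); the end shoulders are 15 mm tall.
- cover_seam (a point): Middle of the cover's lower rim (14 mm below its centre), axes as the cover's. Dowel holes, 8 mm, through the shoulders at (x, y) = (+34, +14) and (-34, -5) mm, funnelled to 13 mm below. It fits one way only, x and y axes along the lower half's. Shut, it meets base_seam and the outlines are flush; the cover's centre is then 29 mm above the lower half's.
- contacts (a joint): How far the spring contacts in the lower half are pushed down, m: 0 free, 0.004 with the cover shut. The cover meets them 4 mm before it is shut; they push back with 4 N at first and 7 N when shut, more than the cover's weight, so it lifts open again if let go.
- spare_mid (a point): Centre of the spare cover, not to be used: same grey plastic, length (90 mm) and height (28 mm) as the cover but only 36 mm wide, vent slots in place of the window.
- driver_grip (a point): Handle of a black screwdriver lying on the bench, 190 mm long; bystander.
- dish_mid (a point): Small round aluminium dish of screws, 80 mm across, 16 mm tall; bystander.
- trainer_mid (a point): Green microcontroller board with a character display, 95 by 125 mm, 19 mm tall; bystander.
- breadboard_mid (a point): White breadboard, 55 by 165 mm, 9 mm tall; bystander.
Not all that is in view belongs to the job. What is shaped like the part that bears base_mid but green or orange is not meant.

How it is judged:
On the way, in this order (a step that is already met when the one before it is completed fails the run):
1. the lower half sits level astride the rail in the free space, let go (x of base_mid in the frame of rail_gap between -0.004 and 0.004 m and y of base_mid in the frame of rail_gap between -0.066 and 0.066 m and z of base_mid in the frame of rail_gap between 0.012 and 0.018 m and angle between the x axis of base_mid and the x axis of rail_gap, either way round below 0.12 rad and angle between base_mid's own z axis and vertical below 0.06 rad and contact force between each of the fingers, the arm and base below 0.1 N and linear speed of base below 0.02 m/s), for 0.2 s.
2. the cover is on the dowels and pressed shut on the lower half (x of base_mid in the frame of rail_gap between -0.004 and 0.004 m and y of base_mid in the frame of rail_gap between -0.066 and 0.066 m and z of base_mid in the frame of rail_gap between 0.012 and 0.018 m and angle between the x axis of base_mid and the x axis of rail_gap, either way round below 0.12 rad and angle between each of base_mid, cover_mid's own z axis and vertical below 0.06 rad and x of cover_mid in the frame of base_mid between -0.003 and 0.003 m and y of cover_mid in the frame of base_mid between -0.003 and 0.003 m and z of cover_mid in the frame of base_mid between 0.026 and 0.0305 m and angle between the x axis of cover_mid and the x axis of base_mid, either way round below 0.08 rad and contact force between cover and base above 5 N and contact force between base and rail above 5 N and contact force between any of the fingers, the arm and cover above 1 N), for 0.2 s.
At the end, for the whole second after the job is handed in: Lower half astride the rail in the free space (4 mm across, 66 mm along, 3 mm high, 0.12 rad, level to 0.06 rad); cover on its dowels (3 mm, 0.08 rad), seam shut within 1.5 mm; robot on the cover, over 5 N between cover and lower half and between lower half and rail; all at rest (all of step 2 and linear speed of each of cover, base below 0.02 m/s); the arm keeps its last pose, push and grip.
It fails at once if the narrow spare cover is pushed away (distance of spare_mid from where it was at the start of the episode above 0.025 m).
It fails at once if another loose thing on the bench is pushed away (distance of any of driver_grip, dish_mid, trainer_mid, breadboard_mid from where it was at the start of the episode above 0.025 m).
It also fails if it takes over 54 s, if anything falls off the work surface, if the arm or the gripper's body presses on something with over 40 N, if the wrist force passes 120 N, or if a joint passes its speed limit or range.

## Robot

A 6-joint arm with a two-finger parallel gripper is mounted at the origin on the work surface. World frame = base frame: x ahead of the robot, y to its left, z up, the work surface at z = 0. Lengths are in m, angles in rad, forces in N, time in s.
With the tool pointing down it reaches from about 0.4 to 0.925 m from the base axis. Payload 3.4 kg.
Tool frame: the origin (TCP) lies at the very end of the fingers, on their centre line; the grasp point (between the pads) lies 19 mm behind it; y points along the fingers, z is the direction in which the jaws open and shut, and the axes are right-handed (so a half turn about y gives the same grasp; the last joint's range is limited). The gripper opens to 85 mm and grips with 20 to 120 N. Pads are 22 mm wide; open, the fingers measure 114 mm over their backs; the gripper's body (76 mm by 85 mm) begins 54 mm behind the grasp point. The pads swing forward as they close: fully open they stand 13 mm farther back than shut.
Start: joints at [-1.218, 0.307, 1.506, -0, 1.328, -0.073], TCP at [0.237, -0.524, 0.231] pointing down, gripper open.
Joint ranges: [-3.12, 3.12], [-1.05, 2.28], [0.14, 2.33], [-1.42, 4.57], [0.1, 2.73], [-2.68, 2.68]. Speed limits (rad/s): [2.57, 2.57, 3.14, 3.14, 3.14, 3.14].

## Interface

Orientations are given as a unit quaternion [w, x, y, z].
In Python, from plant import r, imaging gives the robot as it stands.
- The arm moves only by the shell command python3 -m crank 'ROWS' [FORCE]. ROWS is JSON, one flat list of numbers, 7 for each row, row after row: the shift along the tool's x, y, z in m, then the turn, a rotation vector about the tool's x, y, z in degrees, then the closure, from -1 (fully open) to 1 (shut), so that 0 is half open. In form: [dx, dy, dz, rx, ry, rz, claw, dx, dy, dz, rx, ry, rz, claw, ...]. A call has 1 to 8 rows; each row shifts and turns the commanded pose from where the row before left it, along the tool's axes as they then stand; what a row does not reach is not made up. A row lasts 1/12 s, in which the tool goes at most 41.7 mm and 7.16 degrees, less where a joint would pass 70% of its speed; a pose out of reach is approached as far as the arm can. A call is refused whole if a number of a shift passes 0.0417 or a number of a turn 7.16, either way. A call with a gripper value outside its range is refused whole. The fingers move at their own pace and stop on an object; FORCE is the grip in N (left out, the last holds). Time passes only in rows, so rows that do not move let the fingers close. It gives the time, the measured TCP pose, the force and the opening at its end, in the units of the state.
- r.get_obs(): the state, without advancing time (a new reading comes with each control period).
- imaging.camera(name): name is "side" or "top"; returns (picture, depth): 384x512x3 uint8, blue, green, red; 384x512 float32, m along the optical axis (not along the pixel's ray), 0 where there is no reading.
- imaging.camera_info(name): a dict with "K" (3x3 intrinsics, pixels), "dist" ([k1, k2, p1, p2, k3] as OpenCV has them; the pictures are not rectified), "extrinsics" (4x4, takes a point from camera to world coordinates). Camera axes: x right, y down, z forward; pixel columns grow to the right and rows downward; lengths in m; the calibration is good to about 2 mm. A picture is of the moment at which its call begins. camera_info takes no time and is no camera call.
- r.job_done(): hands the job in, once; it reports no verdict.
The state is a dict: "time": time; "qpos": joint angles; "dq": joint speeds; "joint_efforts": joint torques, N m; "tcp_pos": TCP position; "orientation": TCP orientation; "contact_force": force on the tool from outside, world axes, zero at the start; "torque": the same for the moment, N m; "finger_gap": finger opening in m.
Only numpy, scipy, OpenCV 4.12 (cv2) and the standard library are available. Lean on these libraries where they do the work, as an engineer would, in place of code of your own. Each camera call takes 0.05 s, during which the arm holds its last target. There are 200 camera calls.

## Working session

There is one attempt and no reset: what is moved stays moved. The work goes in short steps, Python scripts to look and compute and a shell command to move; the robot and the scene stay as the last step left them, time stands still between calls to the robot, and variables do not carry over. Pictures are saved under pics/ and viewed, about 8 in all and at most 12, crops included, and the job is handed in when it is done.

```bash
ls; mkdir -p pics; python3 - <<'E'
from plant import r, imaging
import cv2,numpy as np
for n in ("top","side"):
    p,d=imaging.camera(n); cv2.imwrite(f"pics/{n}0.png",p); np.savez(f"pics/{n}0.npz",p=p,d=d)
    i=imaging.camera_info(n); print(n,np.round(i["K"],1).tolist(),i["dist"],np.round(i["extrinsics"],3).tolist())
print(r.get_obs())
t=cv2.imread("pics/top0.png")
cv2.imwrite("pics/top0b.png",cv2.resize(t,(800,600),interpolation=cv2.INTER_CUBIC))
E
```

```text
pics
top [[487.3, 0.0, 256.6], [0.0, 487.3, 179.7], [0.0, 0.0, 1.0]] [-0.06109825  0.          0.          0.          0.        ] [[0.005, -0.996, 0.087, 0.312], [-1.0, -0.003, 0.03, -0.025], [-0.029, -0.087, -0.996, 1.258], [0.0, 0.0, 0.0, 1.0]]
side [[394.0, 0.0, 254.7], [0.0, 394.0, 194.1], [0.0, 0.0, 1.0]] [-0.10357736  0.          0.          0.          0.        ] [[-0.88, -0.378, 0.286, 0.106], [-0.474, 0.693, -0.543, 0.612], [0.006, -0.614, -0.79, 0.938], [0.0, 0.0, 0.0, 1.0]]
{'time': 0.1, 'qpos': array([-1.21848750e+00,  3.07513844e-01,  1.50756186e+00, -1.30132047e-06,
        1.32839222e+00, -7.34934436e-02]), 'dq': array([ 0.00091754, -0.00218757, -0.0030053 ,  0.00081938,  0.00092245,
        0.00104423]), 'joint_efforts': array([ 1.97463219e-04, -4.58528495e+01, -2.52608407e+01, -1.59711217e-04,
        5.52850339e-03, -2.11533421e-05]), 'tcp_pos': array([ 0.23726611, -0.52306943,  0.23045698]), 'orientation': array([ 0.1493166 , -0.14950174,  0.69179793, -0.69048491]), 'contact_force': array([-0.9896247 , -0.24877427, -0.28949649]), 'torque': array([-0.07295507,  0.05634871, -0.04030842]), 'finger_gap': 0.08505582866481855}
```

View pics/top0b.png

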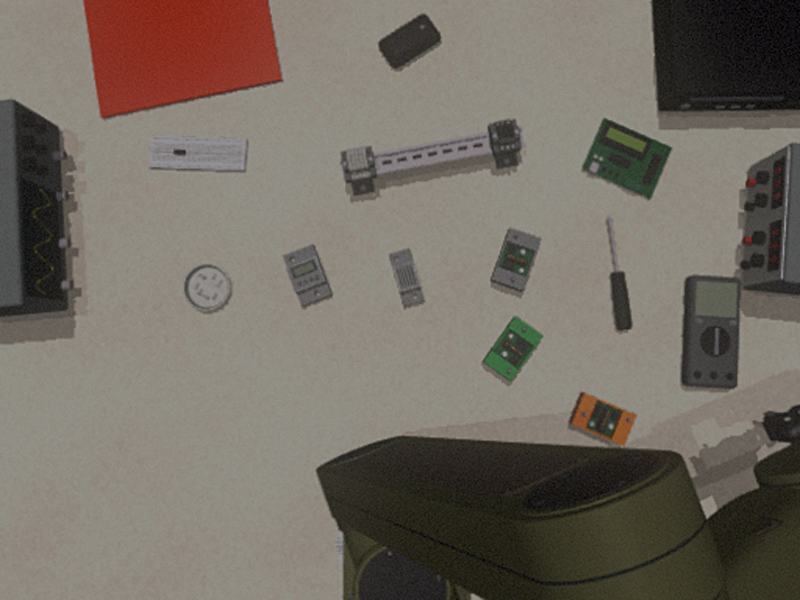

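View pics/side0.png

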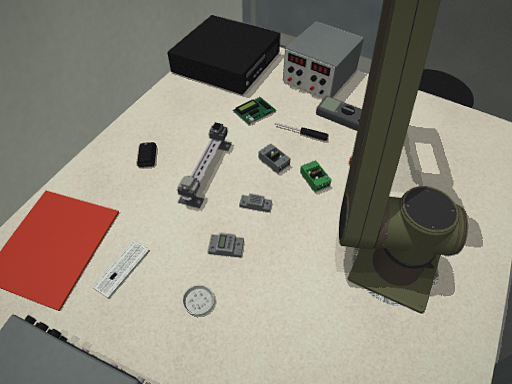

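Candidates (pixels in the 800x600 top view):
- **Lower half:** grey open box (516,261). The green (513,348) and orange (603,419) boxes are look-alikes.
- **Cover:** the wide one with the window (308,275). The narrow spare is at (406,278).
- **Rail:** (430,155).

Next I measure these and check the choice in one close crop.

```bash
cat > h.py <<'E'
import numpy as np,cv2
from plant import r, imaging
from scipy.spatial.transform import Rotation as R
def cloud(n,d):
    i=imaging.camera_info(n); K=np.array(i["K"]);D=np.array(i["dist"]);T=np.array(i["extrinsics"])
    h,w=d.shape; u,v=np.meshgrid(np.arange(w),np.arange(h))
    q=cv2.undistortPoints(np.stack([u.ravel(),v.ravel()],1).astype(np.float64)[:,None],K,D)[:,0]
    P=np.c_[q,np.ones(len(q))]*d.ravel()[:,None]
    return (P@T[:3,:3].T+T[:3,3]).reshape(h,w,3)
def pix2w(n,uv,z):
    i=imaging.camera_info(n);T=np.array(i["extrinsics"])
    q=cv2.undistortPoints(np.array(uv,float).reshape(-1,1,2),np.array(i["K"]),np.array(i["dist"]))[:,0]
    v=np.c_[q,np.ones(len(q))]@T[:3,:3].T
    return T[:3,3]+v*((z-T[2,3])/v[:,2])[:,None]
def w2pix(n,P):
    i=imaging.camera_info(n);T=np.linalg.inv(np.array(i["extrinsics"]))
    return cv2.projectPoints(np.array(P,float).reshape(-1,1,3),cv2.Rodrigues(T[:3,:3])[0],T[:3,3],np.array(i["K"]),np.array(i["dist"]))[0][:,0]
def tool():
    o=r.get_obs(); q=o["orientation"]; return o["tcp_pos"],R.from_quat(np.r_[q[1:],q[0]]).as_matrix(),o
E
python3 - <<'E'
from h import *
z=np.load("pics/top0.npz");C=cloud("top",z["d"]);p=z["p"]
print("bench z",np.median(C[200:260,60:110,2]))
S=512/800
for n,(u,v),b,zl in (("base",(516,261),28,.012),("cover",(308,275),26,.008),("spare",(406,278),22,.008),("rail",(432,158),None,.04)):
    u,v=int(u*S),int(v*S)
    sl=(slice(v-b,v+b),slice(u-b,u+b)) if b else (slice(70,130),slice(240,316))
    Q=C[sl].reshape(-1,3); m=(Q[:,2]>zl)&(Q[:,2]<.12); Q=Q[m]
    if n=="rail": Q=Q[(Q[:,2]<.056)]
    rc=cv2.minAreaRect((Q[:,:2]*1000).astype(np.float32)); print(n,rc,"z pct",np.percentile(Q[:,2],[5,50,95]),len(Q))
    b2=cv2.boxPoints(rc)/1000; print(np.round(b2,3).tolist())
crop=lambda u,v,b=26:cv2.resize(p[int(v*S)-b:int(v*S)+b,int(u*S)-b:int(u*S)+b],(380,380),interpolation=cv2.INTER_CUBIC)
rail=cv2.resize(p[70:130,210:340],(760,350),interpolation=cv2.INTER_CUBIC)[:210*2]
im=np.vstack([np.hstack([crop(516,261),crop(308,275)]),cv2.resize(rail,(760,220)) if 0 else rail])
cv2.imwrite("pics/crop1.png",cv2.resize(im,None,fx=.8,fy=.8))
E
```

```text
bench z 0.0009730019930583866
base ((455.69036865234375, -173.9226531982422), (54.45967102050781, 90.96212768554688), 70.26807403564453) z pct [0.02104097 0.03574513 0.04225752] 810
[[0.40400001406669617, -0.18400000035762787], [0.48899999260902405, -0.2150000035762787], [0.5080000162124634, -0.164000004529953], [0.421999990940094, -0.13300000131130219]]
cover ((439.9364013671875, 174.2662353515625), (141.76812744140625, 69.64704895019531), 30.343978881835938) z pct [0.01298281 0.02431987 0.03231648] 745
[[0.3610000014305115, 0.16899999976158142], [0.3959999978542328, 0.1080000028014183], [0.5189999938011169, 0.18000000715255737], [0.48399999737739563, 0.23999999463558197]]
spare ((424.083740234375, 16.48351287841797), (100.39995574951172, 75.08425903320312), 7.208953380584717) z pct [0.01264197 0.0248202  0.03196754] 479
[[0.3700000047683716, 0.04699999839067459], [0.3790000081062317, -0.027000000700354576], [0.4790000021457672, -0.014000000432133675], [0.4690000116825104, 0.05999999865889549]]
rail ((625.3055419921875, -37.459442138671875), (42.60266876220703, 193.32701110839844), 11.676726341247559) z pct [0.04214583 0.04703765 0.05396635] 1004
[[0.5849999785423279, 0.05299999937415123], [0.6240000128746033, -0.13600000739097595], [0.6660000085830688, -0.12800000607967377], [0.6269999742507935, 0.06199999898672104]]
```

View pics/crop1.png

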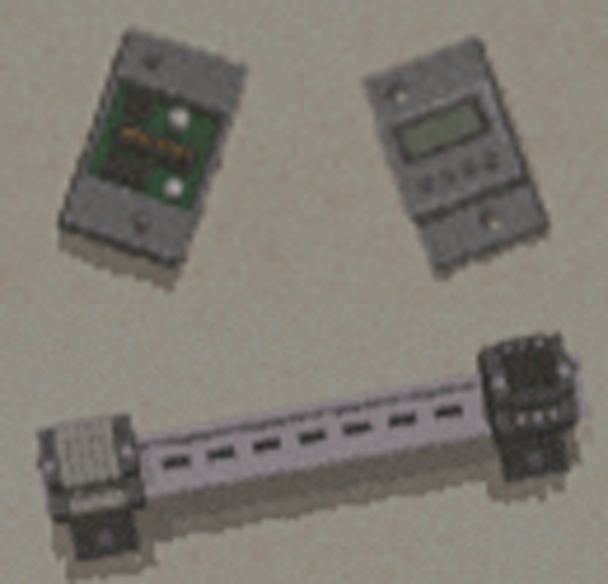

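The crop confirms the choice. The grey base has its +34/+14 dowel up-left, so its +x points up in the image. The cover has its window and +14 hole up-left, so its +x also points up. I'll refine the rectangles and work out the move in tool axes.

```bash
python3 - <<'E'
from h import *
z=np.load("pics/top0.npz");C=cloud("top",z["d"]);p=z["p"].astype(int)
def comp(sl,lo,hi):
    Q=C[sl];m=((Q[...,2]>lo)&(Q[...,2]<hi)).astype(np.uint8)
    n,l,s,c=cv2.connectedComponentsWithStats(m,connectivity=4);k=1+np.argmax(s[1:,4]);return Q[l==k]
S=.64
for n,u,v,lo in (("base",516,261,.02),("cover",308,275,.009),("spare",406,278,.011)):
    u,v=int(u*S),int(v*S);Q=comp((slice(v-28,v+28),slice(u-28,u+28)),lo,.06)
    print(n,cv2.minAreaRect((Q[:,:2]*1000).astype(np.float32)),"mean",Q.mean(0).round(4))
Q=comp((slice(70,130),slice(215,340)),.044,.057)
a=np.radians(11.5)
for _ in range(5):
    y=np.array([-np.sin(a),np.cos(a)]);x=np.array([np.cos(a),np.sin(a)])
    s=Q[:,:2]@y;t=Q[:,:2]@x
    m=(abs(s-np.median(s))<.07)
    # mid of percentile edges in bins
    bs=np.linspace(s[m].min(),s[m].max(),12);mid=[];w=[]
    for i in range(11):
        k=m&(s>=bs[i])&(s<bs[i+1]);e=np.percentile(t[k],[4,96]);mid.append(e.mean());w.append(np.ptp(e))
    f=np.polyfit((bs[1:]+bs[:-1])/2,mid,1);a-=np.arctan(f[0])
print("rail yaw",np.degrees(a),"t(x-offset)",np.mean(mid),"width",np.round(w,4))
# extent along: rail-top-height region
T=C[60:140,205:345].reshape(-1,3);tt=T[:,:2]@x;ss=T[:,:2]@y;k=(abs(tt-np.mean(mid))<.012)&(T[:,2]>.066)
print("block s",np.sort(ss[k])[[0,-1]],[ss[k][ss[k]<np.mean(ss[k])].max(),ss[k][ss[k]>np.mean(ss[k])].min()])
P,M,o=tool();print(P,M.round(3).tolist())
E
```

```text
base ((455.69036865234375, -173.9226531982422), (54.45967102050781, 90.96212768554688), 70.26807403564453) mean [ 0.4554 -0.1738  0.0339]
cover ((431.06146240234375, 167.41464233398438), (90.66806030273438, 54.5992317199707), 21.303115844726562) mean [0.4299 0.1665 0.0228]
spare ((427.7313232421875, 3.5138626098632812), (89.99334716796875, 35.82872009277344), 16.015390396118164) mean [0.4271 0.0032 0.0229]
rail yaw 10.642801060987244 t(x-offset) 0.608659660325143 width [0.0332 0.0324 0.0324 0.0336 0.0339 0.0318 0.0325 0.0321 0.032  0.0333
 0.0326]
block s [-0.29168796 -0.00835314] [np.float64(-0.24797116165664929), np.float64(-0.05812040324792834)]
[ 0.23726611 -0.52306943  0.23045698] [[-0.911, -0.001, 0.413], [-0.413, 0.002, -0.911], [-0.0, -1.0, -0.002]]
```

```bash
python3 -m crank '[-0.0286,0,-0.019,0,0,0,-1, -0.0286,0,-0.019,0,0,0,-1, -0.0286,0,-0.019,0,0,0,-1, -0.0286,0,-0.019,0,0,0,-1, -0.0286,0,-0.019,0,0,0,-1, -0.0286,0,-0.019,0,0,0,-1, -0.0286,0,-0.019,0,0,0,-1, -0.0286,0,-0.019,0,0,0,-1]' 40
python3 -m crank '[-0.0286,0,-0.019,0,0,0,-1, -0.0286,0,-0.019,0,0,0,-1, -0.0286,0,-0.019,0,0,0,-1, -0.0286,0,-0.019,0,0,0,-1, 0,0.01,0,0,6.3,0,-1, 0,0.01,0,0,6.3,0,-1, 0,0.01,0,0,6.3,0,-1, 0,0.01,0,0,6.3,0,-1]'
python3 -m crank '[0,0.01,0,0,6.3,0,-1, 0,0.01,0,0,6.3,0,-1, 0,0.01,0,0,6.3,0,-1, 0,0,0,0,0,0,-1]'
python3 - <<'E'
from h import *
P,M,o=tool();print(P,M.round(3).tolist());print("shift",M.T@(np.array([.4555,-.174,.012])-P),"yaw z",np.degrees(np.arctan2(M[1,2],M[0,2])),o["qpos"])
E
```

```text
time: 0.77
tcp_pos: [0.3834, -0.289, 0.231]
orientation: [0.149, -0.149, 0.691, -0.691]
contact_force: [1.0, 0.1, 0.4]
finger_gap: 0.0857
time: 1.43
tcp_pos: [0.4558, -0.1736, 0.1906]
orientation: [-0.007, 0.006, 0.707, -0.707]
contact_force: [-0.3, 0.3, 0.4]
finger_gap: 0.0851
time: 1.77
tcp_pos: [0.4542, -0.1734, 0.1592]
orientation: [-0.124, 0.12, 0.697, -0.696]
contact_force: [-0.5, -0.1, -0.1]
finger_gap: 0.0852
[ 0.45417942 -0.17344522  0.15923921] [[-0.941, -0.004, -0.34], [0.34, 0.002, -0.941], [0.005, -1.0, -0.0]]
shift [-2.11965464e-03  1.47230845e-01  1.44063460e-04] yaw z -109.85553234802978 [-4.51694949e-01  2.57873488e-01  1.78558572e+00 -1.46787076e-05
  1.10283865e+00  1.46565132e+00]
```

```bash
python3 -m crank '[-0.002,0.025,0,0,0,0,-1, 0,0.025,0,0,0,0,-1, 0,0.025,0,0,0,0,-1, 0,0.025,0,0,0,0,-1, 0,0.02,0,0,0,0,-1, 0,0.015,0,0,0,0,-1, 0,0.011,0,0,0,0,-1, 0,0,0,0,0,0,-1]'
python3 -m crank '[0,0,0,0,0,0,0.2, 0,0,0,0,0,0,0.5, 0,0,0,0,0,0,1, 0,0,0,0,0,0,1, 0,0,0,0,0,0,1, 0,0,0,0,0,0,1]' 40
```

```text
time: 2.43
tcp_pos: [0.4564, -0.1744, 0.0135]
orientation: [-0.121, 0.119, 0.697, -0.696]
contact_force: [0.1, 0.4, -0.2]
finger_gap: 0.0854
time: 2.93
tcp_pos: [0.4586, -0.1754, 0.0165]
orientation: [0.12, -0.122, -0.696, 0.697]
contact_force: [-0.0, -0.3, 6.1]
finger_gap: 0.0532
```

```bash
python3 -m crank '[0,-0.01,0,0,0,0,1, 0,-0.02,0,0,0,0,1, 0,-0.03,0,0,0,0,1, 0,-0.03,0,0,0,0,1, 0,-0.02,0,0,0,0,1, 0,0,0,0,0,0,1, 0,0,0,0,0,0,1]'
python3 - <<'E'
from h import *
p,d=imaging.camera("side");c=w2pix("side",[[.456,-.174,.12]])[0];print(c)
u,v=c.astype(int);k=p[max(0,v-75):v+75,max(0,u-100):u+100];cv2.imwrite("pics/s1.png",cv2.resize(k,None,fx=4,fy=4,interpolation=cv2.INTER_CUBIC))
P,M,o=tool();print(P,M.round(3).tolist(),o["contact_force"],o["finger_gap"])
E
```

```text
time: 3.52
tcp_pos: [0.4584, -0.1753, 0.1265]
orientation: [0.12, -0.122, -0.696, 0.697]
contact_force: [-0.2, 0.3, -2.3]
finger_gap: 0.0529
[274.5327085  135.29768967]
[ 0.45733146 -0.17474307  0.12524656] [[-0.941, 0.0, -0.337], [0.337, -0.0, -0.941], [-0.0, -1.0, 0.0]] [-0.23265815  0.28567446 -1.77068654] 0.0533952171302716
```

View pics/s1.png

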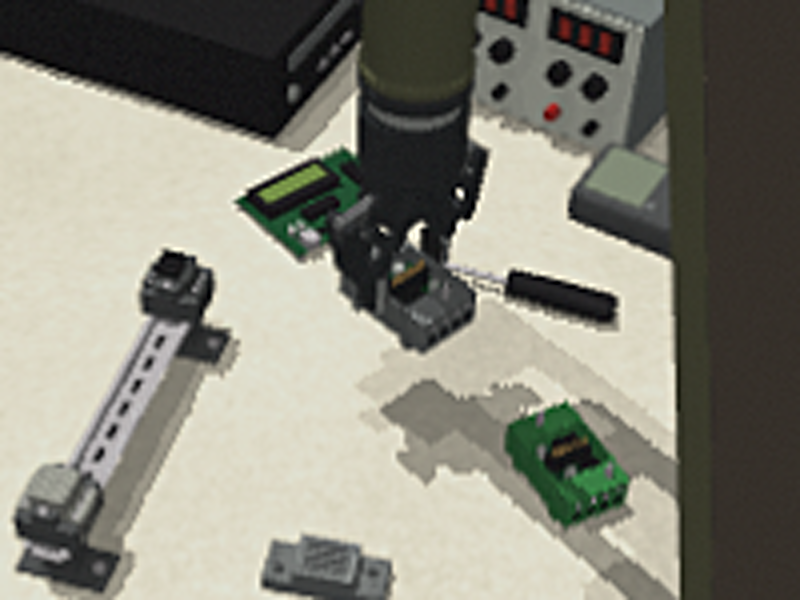

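```bash
python3 -m crank '[-0.0144,-0.005,-0.0233,0,0,0,1, -0.0144,0,-0.0233,0,0,0,1, -0.0144,0,-0.0233,0,0,0,1, -0.0144,0,-0.0233,0,0,0,1, -0.0144,0,-0.0233,0,0,0,1, -0.0144,0,-0.0233,0,0,0,1, -0.0144,0,-0.0233,0,0,0,1, -0.0144,0,-0.0233,0,0,0,1]'
python3 -m crank '[0,0,0,0,-6.1,0,1, 0,0,0,0,-6.1,0,1, 0,0,0,0,-6.1,0,1, 0,0,0,0,-6.1,0,1, 0,0,0,0,-6.1,0,1, 0,0,0,0,0,0,1]'
cat >> h.py <<'E'
RAIL=dict(t=.60866,s=-.153,yaw=10.64)
E
python3 - <<'E'
from h import *
P,M,o=tool()
a=np.radians(10.64);x=np.array([np.cos(a),np.sin(a),0]);y=np.array([-np.sin(a),np.cos(a),0])
print(P,"yaw",np.degrees(np.arctan2(M[1,2],M[0,2])),"rail coords",P@x-.6087,P@y+.153, "tilt",M[:,1])
p,d=imaging.camera("side");C=cloud("side",d)
T=C.reshape(-1,3);t=T@x-.6087;s=T@y+.153
k=(abs(s)<.085)&(abs(t)<.03)&(T[:,2]>.046)&(T[:,2]<.056)
print("side rail t pct",np.percentile(t[k],[3,50,97]),k.sum())
# held base: all points z 0.1..0.15 within 6cm
k=(abs(s)<.07)&(abs(t)<.07)&(T[:,2]>.1)&(T[:,2]<.16)
print("base",k.sum(),np.percentile(t[k],[1,50,99]),np.percentile(s[k],[1,99]))
u,v=w2pix("side",[P])[0].astype(int);k=p[max(0,v-56):v+56,max(0,u-75):u+75];cv2.imwrite("pics/s2.png",cv2.resize(k,None,fx=5,fy=5,interpolation=cv2.INTER_CUBIC))
pt,dt=imaging.camera("top");np.savez("pics/top1.npz",p=pt,d=dt)
E
```

```text
time: 4.23
tcp_pos: [0.6282, -0.0371, 0.1274]
orientation: [0.123, -0.119, -0.697, 0.697]
contact_force: [-0.8, 0.2, -2.0]
finger_gap: 0.0532
time: 4.73
tcp_pos: [0.6273, -0.038, 0.1275]
orientation: [0.066, -0.069, 0.704, -0.703]
contact_force: [0.3, 0.3, -1.7]
finger_gap: 0.0532
[ 0.62732344 -0.03799335  0.12750165] yaw -79.04231260801643 rail coords 0.0008226796263451908 -0.0001675614962357852 tilt [-5.04275076e-03  6.43992965e-04 -9.99987078e-01]
side rail t pct [-0.01961809 -0.00175555  0.01507735] 145
base 531 [-0.04894307 -0.01701852  0.03775168] [-0.027423    0.04046865]
```

View pics/s2.png

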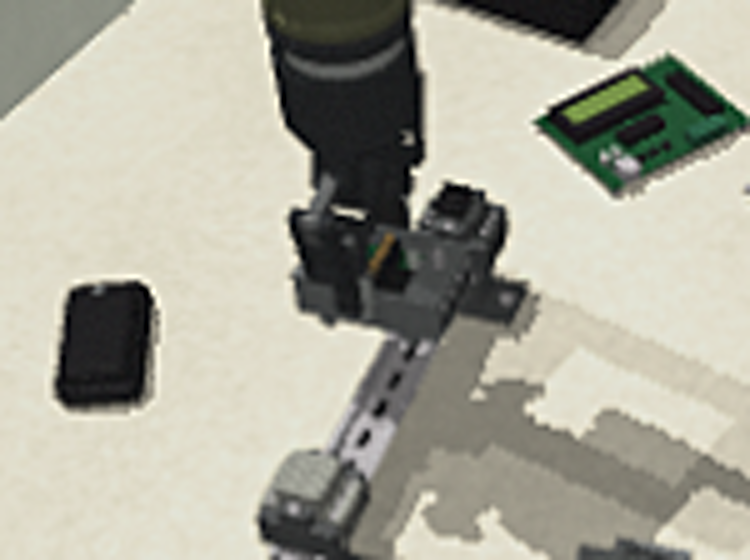

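```bash
python3 - <<'E'
from h import *
P,M,o=tool()
a=np.radians(10.64);x=np.array([np.cos(a),np.sin(a),0]);y=np.array([-np.sin(a),np.cos(a),0])
z=np.load("pics/top1.npz");p,d=imaging.camera("side")
for n,dd in (("top",z["d"]),("side",d)):
    T=cloud(n,dd).reshape(-1,3);t=T@x-.6087;s=T@y+.153;zz=T[:,2]
    k=(abs(t)<.1)&(abs(s)<.1)&(zz>.1)&(zz<.2)
    h,e=np.histogram(t[k],bins=np.arange(-.06,.061,.005));print(n,"t hist from -60",h)
    for lo in (-.02,-.01,0,.01,.02):
        k2=k&(s>lo-.005)&(s<lo+.005)&(zz<.16);
        if k2.sum()>5: print("  s",lo,"t min/max",np.sort(t[k2])[[0,1,2,-3,-2,-1]].round(4),"z med of t<-25mm",np.median(zz[k2&(t<-.025)]).round(4))
    k3=k&(t<-.028)&(t>-.042);print("  near shoulder s range",np.sort(s[k3])[[0,2,-3,-1]] if k3.sum()>5 else None,"z",np.percentile(zz[k3],[5,50,95]))
    k3=k&(t>.028)&(t<.042);print("  far shoulder s range",np.sort(s[k3])[[0,2,-3,-1]] if k3.sum()>5 else None,"z",np.percentile(zz[k3],[5,50,95]))
    # rail front edge
    k4=(abs(s)>.035)&(abs(s)<.085)&(zz>.044)&(zz<.057)&(abs(t)<.03);print("  rail t",np.percentile(t[k4],[3,10,50,90,97]).round(4),k4.sum())
E
```

```text
top t hist from -60 [  0   0   1   9  25  27  48  27  50  58 125  84  31  15   1   0   0   0
   0   0   0   0   0   0]
  s -0.02 t min/max [-0.0444 -0.0422 -0.0414  0.0009  0.0011  0.0038] z med of t<-25mm 0.149
  s -0.01 t min/max [-0.0406 -0.0397 -0.0382 -0.0045 -0.0041 -0.0034] z med of t<-25mm 0.1495
  s 0 t min/max [-0.0376 -0.0361 -0.0347 -0.0037 -0.0036 -0.0035] z med of t<-25mm 0.1496
  s 0.01 t min/max [-0.0331 -0.0319 -0.0316 -0.0017 -0.0014  0.0009] z med of t<-25mm 0.1506
  s 0.02 t min/max [-0.0301 -0.0278 -0.0273  0.0009  0.0012  0.0016] z med of t<-25mm 0.1486
  near shoulder s range [-0.02708178 -0.02607976  0.01384986  0.01650806] z [0.14617486 0.14993706 0.16080986]Traceback (most recent call last):
  File "<stdin>", line 13, in <module>
    return _quantile_unchecked(
        a, q, axis, out, overwrite_input, method, keepdims, weights)
    return _ureduce(a,
                    func=_quantile_ureduce_func,
    ...<5 lines>...
                    overwrite_input=overwrite_input,
                    method=method)
    r = func(a, **kwargs)
    result = _quantile(arr,
                       quantiles=q,
    ...<2 lines>...
                       out=out,
                       weights=wgt)
    slices_having_nans = np.isnan(arr[-1, ...])
                                  ~~~^^^^^^^^^
IndexError: index -1 is out of bounds for axis 0 with size 0
```

```bash
python3 - <<'E'
from h import *
P,M,o=tool()
a=np.radians(10.64);x=np.array([np.cos(a),np.sin(a),0]);y=np.array([-np.sin(a),np.cos(a),0])
p,d=imaging.camera("side");np.savez("pics/side2.npz",p=p,d=d)
T=cloud("side",d).reshape(-1,3);t=T@x-.6087;s=T@y+.153;zz=T[:,2]
k=(abs(t)<.1)&(s>.018)&(s<.034)&(zz>.108)&(zz<.145)
print("+y face",k.sum(),np.sort(t[k])[[0,2,4,-5,-3,-1]].round(4),"plane s(t):",np.polyfit(t[k],s[k],1), np.percentile(zz[k],[2,98]))
k=(t<-.035)&(t>-.06)&(abs(s)<.022)&(zz>.11)&(zz<.144)
print("-x end",k.sum(),np.percentile(t[k],[5,25,50,75]),"t(s)",np.polyfit(s[k],t[k],1))
k=(t<-.025)&(t>-.043)&(abs(s)<.022)&(zz>.135)&(zz<.16);print("seam z",np.median(zz[k]),k.sum())
k4=(s>.035)&(s<.085)&(zz>.044)&(zz<.057)&(abs(t)<.03);print("rail t",np.percentile(t[k4],[3,10,50,90,97]).round(4),k4.sum(),"z",np.median(zz[k4]))
# project expected corners for check
im=cv2.resize(p,None,fx=5,fy=5,interpolation=cv2.INTER_CUBIC)
def w(t,s,z): return (t+.6087)*x+(s-.153)*y+np.array([0,0,z])
def poly(pts,c):
    q=w2pix("side",[w(*i) for i in pts]);q=((q+.5)*5-.5).astype(np.int32);cv2.polylines(im,[q[:,None]],True,c,1)
z0=P[2]+.0205
poly([(-.045,-.027,z0),(.045,-.027,z0),(.045,.027,z0),(-.045,.027,z0)],(0,0,255))
poly([(-.045,.027,z0),(.045,.027,z0),(.045,.027,z0-.03),(-.045,.027,z0-.03)],(0,255,255))
poly([(-.0175,-.095,.05),(.0175,-.095,.05),(.0175,.095,.05),(-.0175,.095,.05)],(255,0,255))
u,v=(w2pix("side",[P])[0]*5).astype(int);cv2.imwrite("pics/s3.png",im[v-200:v+330,u-330:u+270])
E
```

```text
+y face 159 [-0.0489 -0.0481 -0.0477  0.0378  0.0398  0.0407] plane s(t): [0.00585308 0.02710524] [0.11545427 0.14358923]
-x end 39 [-0.04839166 -0.04791564 -0.04750121 -0.04704875] t(s) [-0.01328783 -0.04747578]
seam z 0.1500300317314891 67
rail t [-0.019  -0.0174 -0.0003  0.0137  0.015 ] 90 z 0.047346692913197985
```

View pics/s3.png

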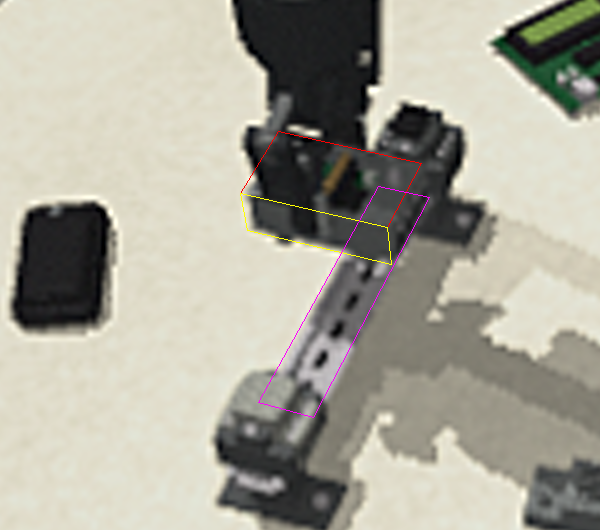

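```bash
python3 -m crank '[-0.0007,0.015,0,0,0,0,1, 0,0.02,0,0,0,0,1, 0,0.015,0,0,0,0,1, 0,0.006,0,0,0,0,1, 0,0,0,0,0,0,1]'
python3 -m crank '[0,0.003,0,0,0,0,1, 0,0.003,0,0,0,0,1, 0,0,0,0,0,0,1]'
python3 -m crank '[0,0.002,0,0,0,0,1, 0,0.002,0,0,0,0,1, 0,0,0,0,0,0,1]'
```

```text
time: 5.35
tcp_pos: [0.6281, -0.038, 0.0723]
orientation: [0.065, -0.068, 0.704, -0.704]
contact_force: [-0.6, -0.8, -0.6]
finger_gap: 0.0531
time: 5.6
tcp_pos: [0.6301, -0.0382, 0.0687]
orientation: [-0.067, 0.066, -0.704, 0.704]
contact_force: [-0.3, -0.1, -1.5]
finger_gap: 0.0531
time: 5.85
tcp_pos: [0.6297, -0.0382, 0.0644]
orientation: [-0.067, 0.066, -0.704, 0.704]
contact_force: [-0.6, 0.7, -1.0]
finger_gap: 0.0534
```

```bash
python3 -m crank '[0,0.002,0,0,0,0,1, 0,0.001,0,0,0,0,1, 0,0,0,0,0,0,1, 0,0,0,0,0,0,1]'
python3 -m crank '[0,0.002,0,0,0,0,1, 0,0,0,0,0,0,1, 0,0,0,0,0,0,1]'
```

```text
time: 6.18
tcp_pos: [0.6296, -0.0382, 0.0612]
orientation: [0.066, -0.067, 0.704, -0.704]
contact_force: [0.6, 0.2, -1.4]
finger_gap: 0.0533
time: 6.43
tcp_pos: [0.6301, -0.0382, 0.0596]
orientation: [-0.067, 0.066, -0.704, 0.704]
contact_force: [-0.0, 0.5, 0.3]
finger_gap: 0.0532
```

```bash
python3 -m crank '[0,0.001,0,0,0,0,1, 0,0.001,0,0,0,0,1, 0,0,0,0,0,0,1, 0,0,0,0,0,0,1]'
python3 - <<'E'
from h import *
a=np.radians(10.64);x=np.array([np.cos(a),np.sin(a),0]);y=np.array([-np.sin(a),np.cos(a),0])
p,d=imaging.camera("side")
T=cloud("side",d).reshape(-1,3);t=T@x-.6087;s=T@y+.153;zz=T[:,2]
k=(t<-.035)&(t>-.06)&(abs(s)<.022)&(zz>.045)&(zz<.077)
print("-x end",k.sum(),np.percentile(t[k],[5,25,50,75]),"t(s)",np.polyfit(s[k],t[k],1))
k=(t<-.025)&(t>-.043)&(abs(s)<.022)&(zz>.065)&(zz<.1);print("seam z",np.median(zz[k]),k.sum(),"dz/dt,ds",np.linalg.lstsq(np.c_[t[k],s[k],0*s[k]+1],zz[k],rcond=None)[0])
k4=(s>.035)&(s<.085)&(zz>.044)&(zz<.057)&(abs(t)<.03);print("rail t",np.percentile(t[k4],[3,10,50,90,97]).round(4),k4.sum(),"z",np.median(zz[k4]))
E
```

```text
time: 6.77
tcp_pos: [0.6302, -0.0382, 0.0595]
orientation: [-0.067, 0.066, -0.704, 0.704]
contact_force: [-3.6, 0.3, 11.4]
finger_gap: 0.0533
-x end 42 [-0.04625012 -0.04578635 -0.04549529 -0.04518899] t(s) [-0.00596044 -0.04547204]
seam z 0.08092856250093838 61 dz/dt,ds [-0.03905643 -0.03322077  0.08022972]
rail t [-0.0194 -0.0178 -0.0005  0.0134  0.0155] 91 z 0.04709891750986184
```

```bash
python3 -m crank '[0,-0.001,0,0,0,0,1, 0,-0.0005,0,0,0,0,0.4, 0,0,0,0,0,0,0, 0,0,0,0,0,0,-0.5, 0,0,0,0,0,0,-1, 0,0,0,0,0,0,-1, 0,0,0,0,0,0,-1]'
python3 -m crank '[0,-0.005,0,0,0,0,-1, 0,-0.015,0,0,0,0,-1, 0,-0.025,0,0,0,0,-1, 0,-0.03,0,0,0,0,-1, 0,-0.025,0,0,0,0,-1, 0,-0.02,0,0,0,0,-1, 0,0,0,0,0,0,-1]'
python3 - <<'E'
from h import *
a=np.radians(10.64);x=np.array([np.cos(a),np.sin(a),0]);y=np.array([-np.sin(a),np.cos(a),0])
p,d=imaging.camera("side")
T=cloud("side",d).reshape(-1,3);t=T@x-.6087;s=T@y+.153;zz=T[:,2]
k=(t<-.035)&(t>-.06)&(abs(s)<.022)&(zz>.045)&(zz<.077)
print("-x end",np.percentile(t[k],[5,25,50,75]),"t(s)",np.polyfit(s[k],t[k],1))
k=(abs(t)>.025)&(abs(t)<.043)&(abs(s)<.022)&(zz>.073)&(zz<.088);print("seam z",np.median(zz[k]),k.sum(),np.linalg.lstsq(np.c_[t[k],s[k],0*s[k]+1],zz[k],rcond=None)[0])
k=(s>.02)&(s<.034)&(zz>.055)&(zz<.074)&(abs(t)<.045);print("+y face",np.polyfit(t[k],s[k],1),np.percentile(t[k],[0,100]))
P,M,o=tool();print(P,M.round(3).tolist());g=np.array([.431,.167,.004]);print("d",g-P,M.T@(g-P))
k=p[150-60:150+75,110:290]
cv2.imwrite("pics/s4.png",cv2.resize(k,None,fx=4,fy=4,interpolation=cv2.INTER_CUBIC))
E
```

```text
time: 7.4
tcp_pos: [0.6295, -0.0381, 0.0583]
orientation: [0.066, -0.067, 0.704, -0.704]
contact_force: [0.3, -0.3, 0.6]
finger_gap: 0.0853
time: 7.98
tcp_pos: [0.633, -0.0385, 0.1843]
orientation: [-0.07, 0.063, -0.703, 0.705]
contact_force: [0.2, -0.6, 0.7]
finger_gap: 0.0855
-x end [-0.04684462 -0.04631117 -0.04550601 -0.04506097] t(s) [ 0.01262025 -0.0454684 ]
seam z 0.08070103145922558 123 [ 0.00066049 -0.01864059  0.08089369]
+y face [0.00682712 0.02711357] [-0.04432835  0.04355391]
[ 0.63172064 -0.03838933  0.18190334] [[-0.982, 0.006, 0.187], [-0.187, -0.001, -0.982], [-0.006, -1.0, 0.002]]
d [-0.20072064  0.20538933 -0.17790334] [ 0.15975598  0.17647526 -0.23970328]
```

View pics/s4.png

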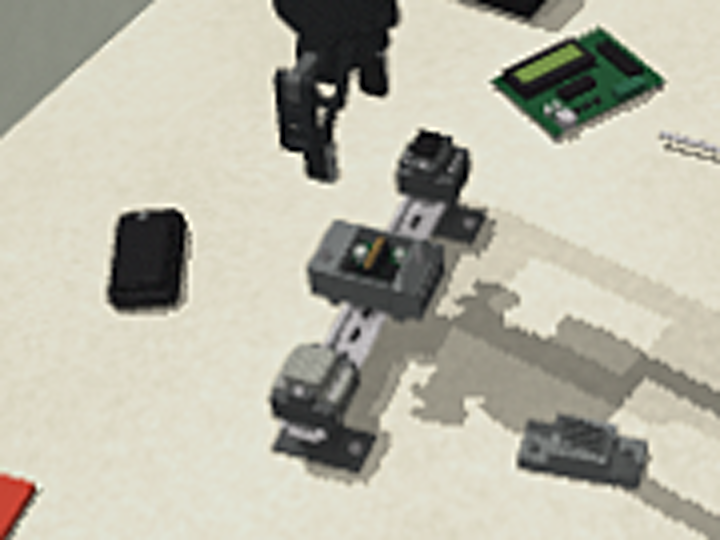

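```bash
python3 -m crank '[0.02,0.002,-0.03,0,0,0,-1, 0.02,0.002,-0.03,0,0,0,-1, 0.02,0.002,-0.03,0,0,0,-1, 0.02,0.002,-0.03,0,0,0,-1, 0.02,0.002,-0.03,0,0,0,-1, 0.02,0.002,-0.03,0,0,0,-1, 0.02,0.002,-0.03,0,0,0,-1, 0.02,0.002,-0.03,0,0,0,-1]'
python3 -m crank '[0,0.02,0,0,-5.2,0,-1, 0,0.02,0,0,-5.3,0,-1, 0,0.02,0,0,0,0,-1, 0,0,0,0,0,0,-1]'
python3 - <<'E'
from h import *
P,M,o=tool();print(P,"yaw z",np.degrees(np.arctan2(M[1,2],M[0,2])),"shift",M.T@(np.array([.431,.1672,.004])-P))
p,d=imaging.camera("side")
T=cloud("side",d).reshape(-1,3);T=T[(abs(T[:,0]-.431)<.07)&(abs(T[:,1]-.167)<.07)&(T[:,2]>.009)&(T[:,2]<.034)]
print("side cover",len(T),cv2.minAreaRect((T[:,:2]*1000).astype(np.float32)))
E
```

```text
time: 8.7
tcp_pos: [0.4251, 0.1682, 0.1614]
orientation: [-0.065, 0.067, -0.704, 0.704]
contact_force: [1.1, 0.9, 0.4]
finger_gap: 0.0851
time: 9.03
tcp_pos: [0.4235, 0.1668, 0.099]
orientation: [-0.128, 0.134, -0.695, 0.695]
contact_force: [-0.4, -1.5, 0.3]
finger_gap: 0.0854
[0.42347566 0.16683371 0.09899037] yaw z -68.65450980252537 shift [-0.0080008   0.09491987  0.00247496]
side cover 545 ((428.701171875, 168.5012969970703), (91.09693145751953, 57.6245231628418), 21.48600196838379)
```

```bash
python3 -m crank '[-0.007,0.015,0.001,0,0,0,-1, 0,0.02,0,0,0,0,-1, 0,0.02,0,0,0,0,-1, 0,0.02,0,0,0,0,-1, 0,0.01,0,0,0,0,-1, 0,0.006,0,0,0,0,-1, 0,0.003,0,0,0,0,-1, 0,0,0,0,0,0,-1]'
python3 -m crank '[0,0,0,0,0,0,0, 0,0,0,0,0,0,0.4, 0,0,0,0,0,0,1, 0,0,0,0,0,0,1, 0,0,0,0,0,0,1, 0,0,0,0,0,0,1]' 60
```

```text
time: 9.75
tcp_pos: [0.4348, 0.1691, 0.0088]
orientation: [-0.13, 0.131, -0.695, 0.695]
contact_force: [0.6, -0.1, 0.2]
finger_gap: 0.0855
time: 10.25
tcp_pos: [0.4351, 0.1694, 0.0099]
orientation: [0.131, -0.13, 0.695, -0.695]
contact_force: [-0.9, -0.5, 4.5]
finger_gap: 0.0525
```

```bash
python3 -m crank '[0,0,0,0,0,0,0, 0,0,0,0,0,0,-0.5, 0,0,0,0,0,0,-1, 0.004,0.003,0,0,0,0,-1, 0,0.002,0,0,0,0,-1, 0,0,0,0,0,0,-1, 0,0,0,0,0,0,-1]'
python3 -m crank '[0,0,0,0,0,0,0, 0,0,0,0,0,0,0.4, 0,0,0,0,0,0,1, 0,0,0,0,0,0,1, 0,0,0,0,0,0,1, 0,0,0,0,0,0,1]' 60
```

```text
time: 10.83
tcp_pos: [0.4303, 0.1676, 0.0035]
orientation: [-0.13, 0.131, -0.695, 0.695]
contact_force: [0.1, -0.2, 0.7]
finger_gap: 0.0855
time: 11.33
tcp_pos: [0.4309, 0.1678, 0.0041]
orientation: [0.131, -0.131, 0.695, -0.695]
contact_force: [-0.8, -0.4, 4.6]
finger_gap: 0.0528
```

```bash
python3 -m crank '[0,-0.01,0,0,0,0,1, 0,-0.025,0,0,0,0,1, 0,-0.035,0,0,0,0,1, 0,-0.035,0,0,0,0,1, 0,-0.025,0,0,0,0,1, 0,0,0,0,0,0,1]'
python3 -m crank '[-0.0138,0,0.033,0,0,0,1, -0.0138,0,0.033,0,0,0,1, -0.0138,0,0.033,0,0,0,1, -0.0138,0,0.033,0,0,0,1, -0.0138,0,0.033,0,0,0,1, -0.0138,0,0.033,0,0,0,1, -0.0138,0,0.033,0,0,0,1, -0.0138,0,0.033,0,0,0,1]'
python3 -m crank '[0,0,0,0,5.3,0,1, 0,0,0,0,5.3,0,1, 0,0,0,0,0,0,1, 0,0,0,0,0,0,1, 0,0,0,0,0,0,1]'
cat > look.py <<'E'
from h import *
a=np.radians(10.64);x=np.array([np.cos(a),np.sin(a),0]);y=np.array([-np.sin(a),np.cos(a),0])
P,M,o=tool();print(P,"yaw z",np.degrees(np.arctan2(M[1,2],M[0,2])),"tilt",M[:,1].round(4),"ts",P@x-.6087,P@y+.153,o["contact_force"].round(1))
p,d=imaging.camera("side")
T=cloud("side",d).reshape(-1,3);t=T@x-.6087;s=T@y+.153;zz=T[:,2]
r0=P[2]-.004
for n,lo,hi in (("base",.053,.077),("cover",r0+.002,r0+.013)):
    k=(t<-.035)&(t>-.06)&(abs(s)<.022)&(zz>lo)&(zz<hi);print(n,"-x end",k.sum(),np.percentile(t[k],[25,50,75]).round(4),"t(s)",np.polyfit(s[k],t[k],1).round(4))
    k=(s>.015)&(s<.04)&(zz>lo)&(zz<hi)&(abs(t)<.043)&(abs(t)>.022);print("  +y face",k.sum(),np.polyfit(t[k],s[k],1).round(4),np.median(s[k]).round(4))
k=(t<-.028)&(t>-.041)&(abs(s)<.022)&(zz>r0+.005)&(zz<r0+.03);print("shoulder z-rim_pred",(np.median(zz[k])-r0).round(4))
u,v=w2pix("side",[P])[0].astype(int);k=p[v-55:v+55,u-75:u+75];import sys
cv2.imwrite(sys.argv[1],cv2.resize(k,None,fx=5,fy=5,interpolation=cv2.INTER_CUBIC))
E
python3 look.py pics/s5.png
```

```text
time: 11.83
tcp_pos: [0.4344, 0.1689, 0.1385]
orientation: [0.134, -0.127, 0.695, -0.695]
contact_force: [1.3, 0.3, -0.3]
finger_gap: 0.0526
time: 12.5
tcp_pos: [0.6297, -0.0395, 0.1321]
orientation: [0.13, -0.131, 0.695, -0.695]
contact_force: [0.5, 0.5, -0.8]
finger_gap: 0.0528
time: 12.92
tcp_pos: [0.6287, -0.0378, 0.1329]
orientation: [0.066, -0.067, 0.704, -0.704]
contact_force: [0.5, 0.0, -1.4]
finger_gap: 0.0531
[ 0.62873253 -0.03777592  0.13288418] yaw z -79.15623104129202 tilt [-1.6e-03  2.0e-04 -1.0e+00] ts 0.0022476815154095497 -0.00021404629942808895 [ 0.5  0.  -1.4]
base -x end 36 [-0.0462 -0.0455 -0.0451] t(s) [ 0.0128 -0.0454]
  +y face 68 [-0.0049  0.0267] 0.0269
cover -x end 18 [-0.0449 -0.0447 -0.0442] t(s) [ 0.0132 -0.0444]
  +y face 35 [-0.0092  0.0267] 0.0272
shoulder z-rim_pred 0.0154
```

View pics/s5.png

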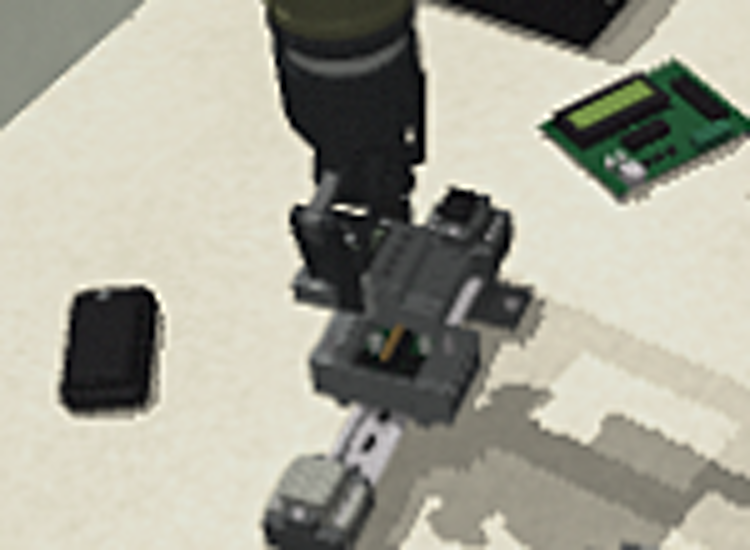

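The picture shows the cover, centred near (390,265), directly above the seated base near (395,360), level and aligned within 1 mm. I lower it to just above the dowels and re-check.

```bash
python3 -m crank '[0.0008,0.01,0,0,0,0,1, 0,0.012,0,0,0,0,1, 0,0.008,0,0,0,0,1, 0,0,0,0,0,0,1, 0,0,0,0,0,0,1]'
python3 look.py pics/s6.png
```

```text
time: 13.38
tcp_pos: [0.6279, -0.0379, 0.1029]
orientation: [0.065, -0.067, 0.704, -0.704]
contact_force: [-0.9, 0.0, -0.9]
finger_gap: 0.0529
[ 0.6279178  -0.03793907  0.10290834] yaw z -79.2638503438834 tilt [-2.e-03  2.e-04 -1.e+00] ts 0.0014168341334952483 -0.00022395457483059822 [-0.9  0.  -0.9]
base -x end 37 [-0.0459 -0.0456 -0.045 ] t(s) [ 0.0053 -0.0453]
  +y face 71 [0.0023 0.0269] 0.0268
cover -x end 23 [-0.0456 -0.0453 -0.0448] t(s) [-0.0089 -0.0445]
  +y face 35 [-0.001   0.0273] 0.0273
shoulder z-rim_pred 0.0161
```

Aligned to about 0.5 mm. I lower it onto the dowels while watching the force.

```bash
python3 -m crank '[0,0.004,0,0,0,0,1, 0,0.004,0,0,0,0,1, 0,0,0,0,0,0,1, 0,0,0,0,0,0,1]'
python3 -m crank '[0,0.003,0,0,0,0,1, 0,0.002,0,0,0,0,1, 0,0,0,0,0,0,1]'
```

```text
time: 13.77
tcp_pos: [0.6286, -0.0383, 0.0957]
orientation: [0.066, -0.066, 0.704, -0.704]
contact_force: [-0.1, -0.3, -1.1]
finger_gap: 0.0531
time: 14.02
tcp_pos: [0.6284, -0.0383, 0.0904]
orientation: [0.066, -0.066, 0.704, -0.704]
contact_force: [-0.2, 0.5, -0.7]
finger_gap: 0.0528
```

```bash
python3 -m crank '[0,0.002,0,0,0,0,1, 0,0.002,0,0,0,0,1, 0,0,0,0,0,0,1]' 90
python3 -m crank '[0,0.002,0,0,0,0,1, 0,0.001,0,0,0,0,1, 0,0,0,0,0,0,1, 0,0,0,0,0,0,1]'
```

```text
time: 14.27
tcp_pos: [0.6289, -0.0383, 0.0871]
orientation: [-0.066, 0.066, -0.704, 0.704]
contact_force: [-1.0, 0.1, 2.8]
finger_gap: 0.0525
time: 14.6
tcp_pos: [0.6289, -0.0383, 0.0846]
orientation: [-0.066, 0.066, -0.704, 0.704]
contact_force: [-1.4, 1.0, 5.5]
finger_gap: 0.0525
```

```bash
python3 -m crank '[0,0.001,0,0,0,0,1, 0,0.001,0,0,0,0,1, 0,0,0,0,0,0,1, 0,0,0,0,0,0,1]'
python3 -m crank '[0,0.001,0,0,0,0,1, 0,0,0,0,0,0,1, 0,0,0,0,0,0,1, 0,0,0,0,0,0,1]'
```

```text
time: 14.93
tcp_pos: [0.6289, -0.0383, 0.0843]
orientation: [-0.066, 0.065, -0.704, 0.704]
contact_force: [-4.6, 0.7, 14.5]
finger_gap: 0.0522
time: 15.27
tcp_pos: [0.629, -0.0383, 0.0843]
orientation: [-0.067, 0.065, -0.704, 0.704]
contact_force: [-6.4, 0.4, 19.3]
finger_gap: 0.052
```

```bash
python3 -m crank '[0,0,0,0,0,0,1, 0,0,0,0,0,0,1, 0,0,0,0,0,0,1, 0,0,0,0,0,0,1]'
python3 look.py pics/s7.png
```

```text
time: 15.6
tcp_pos: [0.629, -0.0383, 0.0843]
orientation: [-0.067, 0.065, -0.704, 0.704]
contact_force: [-5.0, 1.1, 18.8]
finger_gap: 0.0522
[ 0.62898801 -0.03831007  0.08426228] yaw z -79.30104193255636 tilt [ 2.2e-03 -3.0e-04 -1.0e+00] ts 0.0024001473188350886 -0.0007861817706353857 [-5.   1.1 18.8]
base -x end 37 [-0.0462 -0.0457 -0.0452] t(s) [-0.0024 -0.0457]
  +y face 73 [0.004 0.027] 0.0269
cover -x end 17 [-0.0448 -0.0443 -0.0437] t(s) [-0.0256 -0.0436]
  +y face 31 [0.0152 0.0271] 0.0274
shoulder z-rim_pred 0.0148
```

View pics/s7.png

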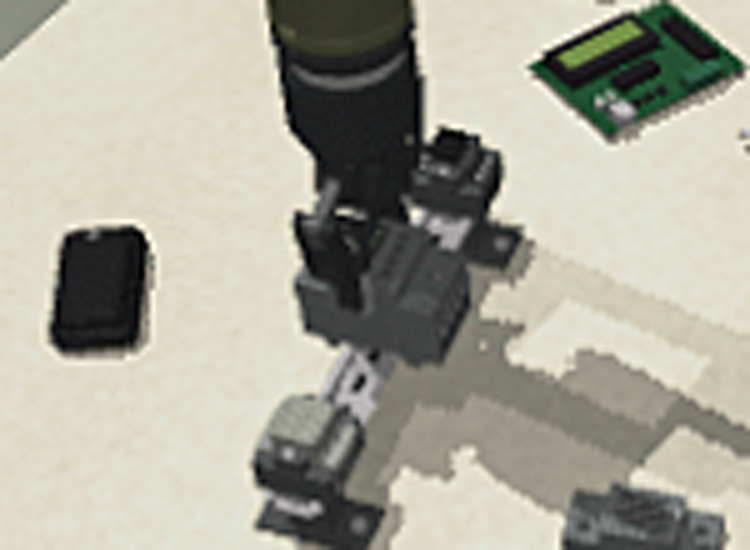

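The seam around (400,320) is shut, the outlines are flush, and the base is still astride the rail. Handing in.

```bash
python3 -c "
from plant import r
print(r.job_done())"
```

```text
the job is handed in; nothing more can be done
None
```

The grey lower half is seated level astride the rail, in the middle of the free space, and I let go of it. The windowed full-width cover is on the dowels, and the arm is still holding it pressed shut. I handed the job in at about 15.6 s of the 54 s; no verdict was reported.

**Last checks that agreed:**
- The tool came to a hard stop at 84.3 mm, against the 84 mm expected with the seam shut, with about 19 N of push.
- The last picture shows the seam closed and the outlines flush.
- The lower half did not shift while I pressed, and it sits about 1.5 mm off the rail's centre line (4 mm allowed).

**Checks that disagreed slightly:**
- The side camera put the cover's end about 1.4 mm off the lower half's. That is more than the roughly 0.75 mm the dowel holes allow, but within the 3 mm limit. I put it down to depth noise.
- There is a steady sideways force of about 5 N. I left it, as nothing was moving.
- The top and side cameras differed by about 2 mm on where the rail lies, so I aligned both parts relative to each other in the side camera.

I first gripped the cover about 6 mm too high, so I opened and gripped it again lower before lifting. I never touched the spare or the other bench items, though I took no final picture of the whole bench.

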